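# Close the cover over the freshly cemented heel

## Task

On the cobbler's bench two equal steel setting boxes stand with their covers up; one holds a freshly cemented stacked heel, the other a flat half sole. Take the cover of the box with the heel by its bow handle and lower it gently all the way down until it lies shut on the box: never let it drop or slam. Leave the heel lying as it is and the other box's cover standing open, and let go at the end.

Things in the scene. Friction and masses are not known exactly. Their poses are not given: they have to be found in the camera images.
- heel_cover (a joint): Cover of the box with the heel: 0 = shut on the box's rubber stops, 1.57 = upright, 1.85 = end of travel; starts at 1.35 to 1.75. Steel sheet 180 x 140 x 4 mm, about 0.4 kg, hinged along a long top edge of its box; hinge line level, 64 mm above the bench. The hinge is stiff: the cover stands by itself above about 1.25 rad, let go lower it falls. 4 N at the handle moves it at any angle.
- heel_cover_grip (a point): Middle of that cover's handle: a round dark steel bar 10 mm thick, 120 mm long, parallel to the hinge, 65 mm out from the cover's free edge in the sheet's plane, joined by an arm at each end. Axes turn with the cover: x along the bar, level; y to the hinge line, 205 mm away; z out of the outer face. Height of the bar: 64 mm when shut, 269 mm when upright.
- heel: Heel block lying loose in the box to be shut: D-shaped from above, 66 x 60 mm, 30 mm high, layered brown, black foot. Origin near its middle on its underside, z up. Its box is fixed, open-topped grey-painted steel, 180 (along the hinge) x 140 x 60 mm high, walls 4 mm. The other box, equal, holds a flat black half sole 8 mm thick.
- sole_cover (a joint): Cover of the other, equal box (the one with the flat half sole), same meaning: starts at 1.35 to 1.75 and must stay standing open.

How it is judged:
At the end, for the whole second after the job is handed in: The cover of the box with the heel is shut (hinge angle under 0.06 rad, the bar within 12 mm of its lowest place), the other box's cover still stands open (over 1.1 rad), the heel lies within 25 mm of where it lay (value of joint heel_cover below 0.06 rad and value of joint sole_cover above 1.1 rad and distance of heel from where it was at the start of the episode below 0.025 m); the robot touches nothing.
It fails at once if the cover over the heel drops or slams: in its last 0.35 rad it comes down faster than 1.5 rad/s (0.3 m/s at the handle) (value of joint heel_cover below 0.35 rad and velocity of joint heel_cover below -1.5 rad/s).
It fails at once if the other box's cover is pushed down (under 1.1 rad) (value of joint sole_cover below 1.1 rad).
It fails at once if the heel is moved by more than 25 mm (distance of heel from where it was at the start of the episode above 0.025 m).
It also fails if it takes over 40 s, if anything falls off the work surface, if the arm or the gripper's body presses on something with over 40 N, if the wrist force passes 120 N, or if a joint passes its speed limit or range.

## Robot

A 6-joint arm with a two-finger parallel gripper is mounted at the origin on the work surface. World frame = base frame: x ahead of the robot, y to its left, z up, the work surface at z = 0. Lengths are in m, angles in rad, forces in N, time in s.
With the tool pointing down it reaches from about 0.4 to 0.825 m from the base axis. Payload 7 kg.
Tool frame: the origin (TCP) lies on the centre line of the jaws, within the pads' length; the fingertips stand 22 mm ahead of it and the grasp point (between the pads) lies 3 mm ahead of it; z points along the fingers, y is the line along which they close (so a half turn about z gives the same grasp; the last joint's range is limited). The gripper opens to 88 mm and grips with 3 to 60 N. Pads are 19 mm wide; open, the fingers measure 130 mm over their backs; the gripper's body (78 mm by 193 mm) begins 47 mm behind the grasp point.
Start: joints at [-1.021, 0.359, 0.012, 0, -1.224, -0.288], TCP at [0.175, -0.652, 0.249] pointing down, gripper open.
Joint ranges: [-3.07, 3.07], [-1.43, 2.12], [-1.02, 1.25], [-3.03, 1.67], [-3.05, -0], [-3.03, 3.03]. Speed limits (rad/s): [2.39, 2.39, 3.01, 3.14, 3.14, 3.14].

## Interface

Orientations are given as [roll, pitch, yaw] about the fixed x, y, z axes, in that order (R = Rz(yaw) Ry(pitch) Rx(roll)).
In Python, from station import monitor, viewer, order gives the robot as it stands. The module is installed in compiled form; this text tells all that it offers.
- The arm moves only by the tool servo_tool, never from a script. Its argument "targets" is a list of rows, each an object with "angular": the turn, a rotation vector about the tool's x, y, z in degrees, a list of three; "xyz": the shift along the tool's x, y, z in cm, a list of three; "claw": the finger opening in cm, from 0 to 8.76. A call has 1 to 20 rows; each row shifts and turns the commanded pose from where the row before left it, along the tool's axes as they then stand; what a row does not reach is not made up. A row lasts 1/10 s, in which the tool goes at most 50 mm and 8.59 degrees, less where a joint would pass 70% of its speed; a pose out of reach is approached as far as the arm can. A call is refused whole if a number of a shift passes 5 or a number of a turn 8.59, either way. A call with a gripper value outside its range is refused whole. The fingers move at their own pace and stop on an object; "force" is the grip in N (left out, the last holds). Time passes only in rows, so rows that do not move let the fingers close. It gives the time, the measured TCP pose, the force, the opening and the grip force at its end, in the units of the state.
- monitor.get_state(): the state, without advancing time (a new reading comes with each control period).
- viewer.grab_frame(name): name is "scene" or "top" or "wrist"; returns a dict with "color" (384x512x3 uint8, blue, green, red), "fovy" (degrees; the focal length in pixels is half the picture's height over the tangent of half this angle, whatever the lens; pixels are square), "cx", "cy" (the principal point, pixels), "k1" (the pictures are not rectified: a ray, as slopes to the right and down, at radius r is drawn at 1 + k1 r^2 times it, then the intrinsics apply), "R" (3x3) and "t" (3): a world point X has camera coordinates R X + t. Camera axes: x right, y down, z forward; pixel columns grow to the right and rows downward; lengths in m; the calibration is good to about 2 mm. A picture is of the moment at which its call begins. There is no depth.
- order.job_done(): hands the job in; it is judged then, once.
The state is a dict: "t": time; "q": joint angles; "qd": joint speeds; "joint_efforts": joint torques, N m; "eef_pos": TCP position; "ee_rot": TCP orientation; "force": force on the tool from outside, world axes, zero at the start; "moment": the same for the moment, N m; "width": finger opening in m; "gripper_force": force on a finger pad.
Only numpy, scipy, OpenCV 4.12 (cv2) and the standard library are available. Lean on these libraries where they do the work, as an engineer would, in place of code of your own. Each camera call takes 0.05 s, during which the arm holds its last target. There are 200 camera calls.

## Working session

There is one attempt and no reset: what is moved stays moved. The work goes in short steps, Python scripts to look and compute and a tool call to move; the robot and the scene stay as the last step left them, time stands still between calls to the robot, and variables do not carry over. Pictures are saved under pics/ and viewed, at most 10 in all, crops included, and the job is handed in when it is done.

Besides the shell and the picture viewer there is one more tool, called after ">>>" by a JSON object that holds its "name" and its "arguments". servo_tool: Moves the arm, as the interface text tells. Its arguments: {"type":"object","properties":{"targets":{"type":"array"},"force":{"type":"number"}},"required":["targets"]}

```bash
mkdir -p pics; python3 - <<'E'
from station import monitor, viewer
import cv2,pickle,numpy as np
s=monitor.get_state();print(s)
fs={n:viewer.grab_frame(n) for n in("scene","top","wrist")}
pickle.dump(fs,open("f0.pkl","wb"))
for n,f in fs.items(): print(n,f["fovy"],f["cx"],f["cy"],f["k1"],np.round(f["R"],3).tolist(),np.round(f["t"],3))
cv2.imwrite("pics/a_scene.png",cv2.resize(fs["scene"]["color"],(800,600)))
cv2.imwrite("pics/a_top.png",cv2.resize(fs["top"]["color"],(800,600)))
E
```

```text
{'t': 0.0, 'q': array([-1.02091436e+00,  3.59396070e-01,  1.10559016e-02, -3.60495443e-04,
       -1.22411272e+00, -2.88102929e-01]), 'qd': array([-0.00185687, -0.00154717, -0.00175377,  0.00140049,  0.00035208,
       -0.00067779]), 'joint_efforts': array([ 1.08209399e-03, -5.82713950e+01,  2.93052542e+01,  6.99670315e+00,
        6.77254808e-03, -2.28512208e-04]), 'eef_pos': array([ 0.17454993, -0.65156309,  0.24761358]), 'ee_rot': array([ 3.13990807e+00, -1.45811698e-04, -2.87993626e+00]), 'force': array([-0.52730685,  0.69614702,  0.26383397]), 'moment': array([0.01533243, 0.0017624 , 0.00104423]), 'gripper_force': 0.0, 'width': 0.08750101746900403}
scene 56.89034924018392 254.84633958759912 190.16640166191402 -0.10935055814379616 [[0.683, 0.73, 0.012], [0.54, -0.494, -0.681], [-0.491, 0.472, -0.732]] [-0.347 -0.253  1.235]
top 53.17625588068786 253.01454095880248 186.75759241864728 -0.0903750146911724 [[0.007, -1.0, -0.001], [-0.98, -0.007, -0.197], [0.197, 0.002, -0.98]] [-0.042  0.522  0.857]
wrist 65.72003800147847 254.9247556993245 195.70321323459848 0.005637737520038074 [[-0.259, 0.966, -0.001], [0.921, 0.247, 0.3], [0.29, 0.077, -0.954]] [ 0.676 -0.037  0.39 ]
```

View pics/a_scene.png

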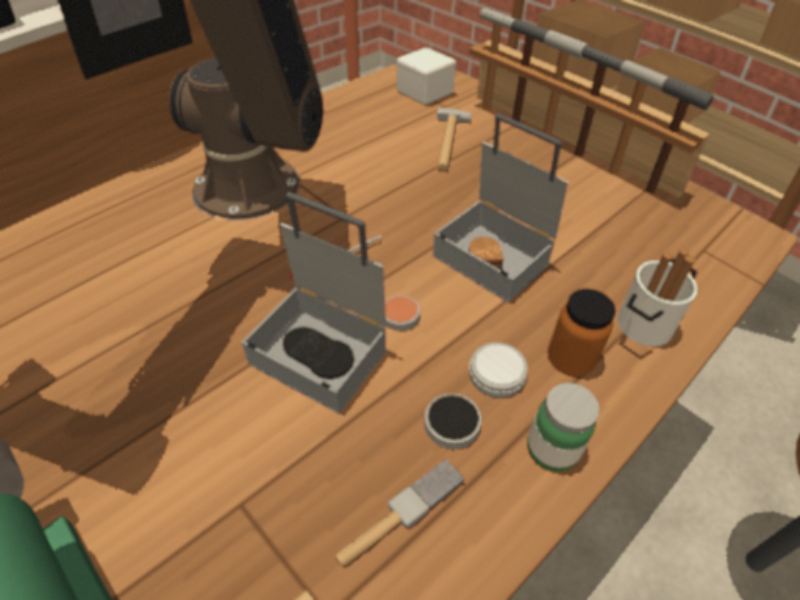

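View pics/a_top.png

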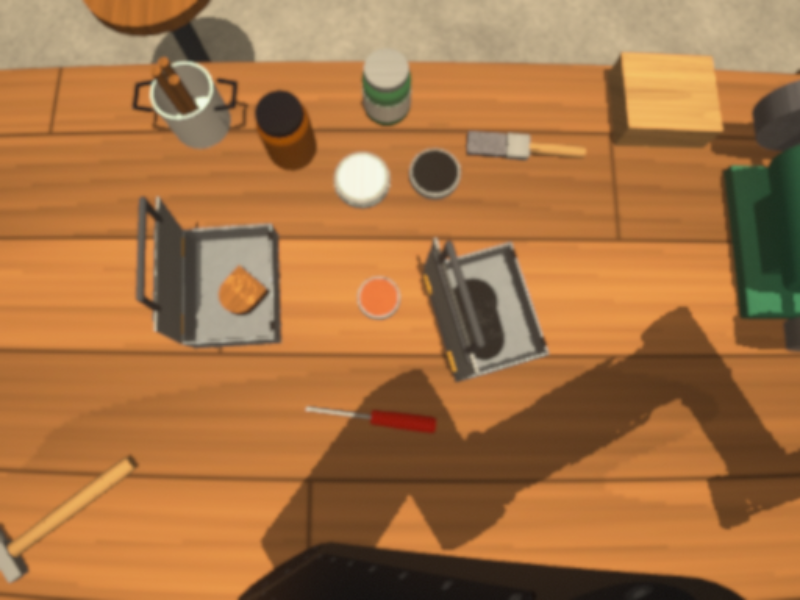

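The heel box is the left one in the top view: its rim corners are near (190,228), (273,226), (280,343) and (183,347), and its bar runs from (143,200) to (143,303). In the scene view the bar runs from (498,120) to (558,147). The sole box is at (330,340) in the scene view. I'll zoom in to get the pixels accurately.

```bash
cat > h.py <<'E'
import numpy as np, cv2, pickle
def K(f):
    fl=f["color"].shape[0]/2/np.tan(np.radians(f["fovy"])/2)
    return np.array([[fl,0,f["cx"]],[0,fl,f["cy"]],[0,0,1]])
def ray(f,p):
    n=cv2.undistortPoints(np.array([[p]],float),K(f),np.array([f["k1"],0,0,0.]),None,None)[0,0] 
    d=np.array(f["R"]).T@np.array([n[0],n[1],1]); return -np.array(f["R"]).T@np.array(f["t"]), d/np.linalg.norm(d)
def onz(f,p,z):
    c,d=ray(f,p); return c+d*(z-c[2])/d[2]
def proj(f,X):
    return cv2.projectPoints(np.array(X,float).reshape(-1,3),cv2.Rodrigues(np.array(f["R"]))[0],np.array(f["t"],float),K(f),np.array([f["k1"],0,0,0.]))[0][:,0]
def tri(f,p,g,q):
    c,d=ray(f,p);e,h=ray(g,q)
    s=np.linalg.lstsq(np.c_[d,-h],e-c,rcond=None)[0]
    a,b=c+s[0]*d,e+s[1]*h; return (a+b)/2,np.linalg.norm(a-b)
E
python3 - <<'E'
from h import *
fs=pickle.load(open("f0.pkl","rb"))
t=fs["top"];s=fs["scene"]
k=.64
for p in[(190,228),(273,226),(280,343),(183,347)]: print(np.round(onz(t,np.array(p)*k,.06),3))
a=cv2.resize(t["color"][115:235,75:195],(480,480),interpolation=cv2.INTER_CUBIC)
b=cv2.resize(s["color"][65:195,265:375],(int(110*3.6),int(130*3.6)),interpolation=cv2.INTER_CUBIC)
o=np.zeros((480,800,3),np.uint8);o[:480,:400]=a[:,:400];o[:b.shape[0],404:404+b.shape[1]]=b
cv2.imwrite("pics/crop.png",o)
E
```

```text
[0.62  0.282 0.06 ]
[0.623 0.152 0.06 ]
[0.442 0.133 0.06 ]
[0.434 0.279 0.06 ]
```

View pics/crop.png

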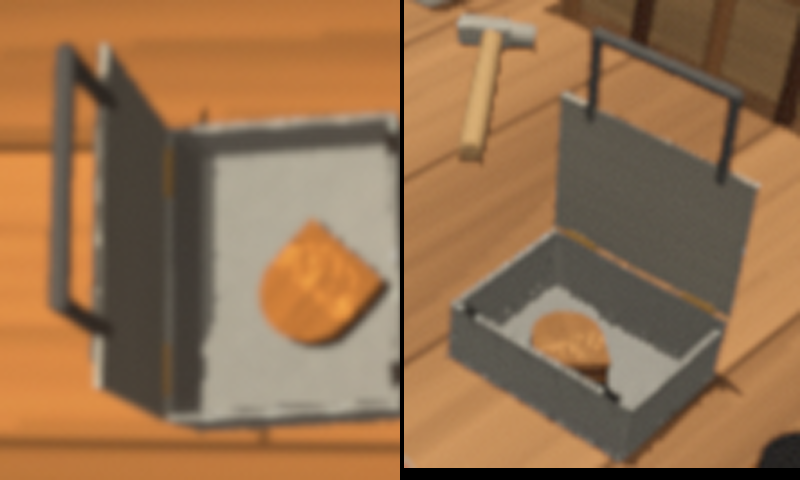

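The crop shows the bar in the top view from (66,52) to (59,303), and in the scene view from (737,98) to (597,37). The hinge line lies at about x=168 in the top crop.

```bash
python3 - <<'E'
from h import *
fs=pickle.load(open("f0.pkl","rb"))
t=fs["top"];s=fs["scene"]
T=lambda u,v:(75+u/4-.4,115+v/4-.4)
S=lambda u,v:(265+(u-404)/3.6-.4,65+v/3.6-.4)
A,e1=tri(t,T(66,50),s,S(739,98));B,e2=tri(t,T(59,305),s,S(596,36))
print("bar",A.round(4),e1,B.round(4),e2,np.linalg.norm(A-B),(A+B)/2)
C=onz(t,T(168,130),.064);D=onz(t,T(168,420),.064);print("hinge",C,D,np.linalg.norm(C-D))
C2=onz(s,S(733,318),.064);D2=onz(s,S(558,233),.064);print("hinge scene",C2,D2,np.linalg.norm(C2-D2))
M=(A+B)/2;H=(C+D)/2
a=(C-D)/np.linalg.norm(C-D)
v=M-H;v-=a*(v@a);print("r",np.linalg.norm(v),"axis yaw",np.degrees(np.arctan2(a[1],a[0])), "baryaw",np.degrees(np.arctan2(*(A-B)[1::-1])))
n=np.array([a[1],-a[0],0]); print("angle",np.arctan2(v[2],v@n),n)
# freecorner rim far side
for u,v_ in[(273,226),(280,343)]: print(onz(t,(u*.64,v_*.64),.06))
E
```

```text
bar [0.5931 0.2701 0.266 ] 0.0009392666985398396 [0.4701 0.2618 0.265 ] 0.0008407453752414479 0.1232205030806299 [0.53159397 0.26597323 0.26549999]
hinge [0.61563965 0.29302351 0.064     ] [0.43982555 0.2791411  0.064     ] 0.17636133155585143
hinge scene [0.62075418 0.29788609 0.064     ] [0.45135758 0.27600021 0.064     ] 0.17080456082077014
r 0.20252504461104853 axis yaw 4.514748961923451 baryaw 3.8678732600101173
angle 1.4701419660950066 [ 0.07871572 -0.9968971   0.        ]
[0.62327187 0.1519577  0.06      ]
[0.44215375 0.13275939 0.06      ]
```

```bash
cat > go.py <<'E'
from h import *
from station import monitor
from scipy.spatial.transform import Rotation as R
import sys
def go(P,rpy=None):
    s=monitor.get_state();r0=R.from_euler('xyz',s['ee_rot']);r1=r0 if rpy is None else R.from_euler('xyz',rpy,degrees=True)
    print("t",round(s['t'],2),"pos",s['eef_pos'].round(4),"rpy",r0.as_euler('xyz',degrees=True).round(2),"cm",(r0.inv().apply(np.array(P)-s['eef_pos'])*100).round(2),"turn",np.degrees((r0.inv()*r1).as_rotvec()).round(2))
E
python3 - <<'E'
from go import *
fs=pickle.load(open("f0.pkl","rb"));t=fs["top"];s=fs["scene"];k=.64
for p,q in[((447,245),(364,224)),((482,345),(291,198))]: print(tri(t,np.array(p)*k,s,np.array(q)*k))
for p in[(425,255),(460,378)]: print(onz(t,np.array(p)*k,.064))
go((.46,-.20,.36))
E
```

```text
(array([ 0.53714667, -0.09671376,  0.26602446]), np.float64(0.004473505876181273))
(array([ 0.42077949, -0.1342987 ,  0.26367187]), np.float64(0.007609603158012503))
[ 0.57730201 -0.08243101  0.064     ]
[ 0.3924888  -0.13311342  0.064     ]
t 0.15 pos [ 0.1746 -0.6517  0.2479] rpy [ 1.7993e+02 -1.0000e-02 -1.6500e+02] cm [-39.26  36.26 -11.18] turn [0. 0. 0.]
```

>>> {"name": "servo_tool", "arguments": {"targets": [{"angular": [0, 0, 0], "xyz": [-2, 1.8, -1.5], "claw": 8.7}, {"angular": [0, 0, 0], "xyz": [-2.9, 2.6, -1.5], "claw": 8.7}, {"angular": [0, 0, 0], "xyz": [-2.9, 2.6, -1.5], "claw": 8.7}, {"angular": [0, 0, 0], "xyz": [-2.9, 2.6, -1.5], "claw": 8.7}, {"angular": [0, 0, 0], "xyz": [-2.9, 2.6, -1.5], "claw": 8.7}, {"angular": [0, 0, 0], "xyz": [-2.9, 2.6, -1.5], "claw": 8.7}, {"angular": [0, 0, 0], "xyz": [-2.9, 2.6, -1.5], "claw": 8.7}, {"angular": [0, 0, 0], "xyz": [-2.9, 2.6, -1], "claw": 8.7}, {"angular": [0, 0, 0], "xyz": [-2.9, 2.6, 0], "claw": 8.7}, {"angular": [0, 0, 0], "xyz": [-2.9, 2.6, 0], "claw": 8.7}, {"angular": [0, 0, 0], "xyz": [-2.9, 2.6, 0], "claw": 8.7}, {"angular": [0, 0, 0], "xyz": [-2.9, 2.6, 0], "claw": 8.7}, {"angular": [0, 0, 0], "xyz": [-2.9, 2.6, 0], "claw": 8.7}, {"angular": [0, 0, 0], "xyz": [-2.5, 2.4, 0], "claw": 8.7}]}}

```text
t: 1.55
eef_pos: [0.4633, -0.2066, 0.3635]
ee_rot: [3.141, 0.0, -2.879]
force: [0.9, -0.6, 0.4]
width: 0.0872
gripper_force: 0.0
```

```bash
python3 -c "
from go import *
go((.531,.215,.36),(180,0,-175.8))"
```

```text
t 1.55 pos [ 0.4633 -0.2066  0.3635] rpy [ 1.7999e+02  1.0000e-02 -1.6497e+02] cm [-17.47  38.97   0.36] turn [1.000e-02 0.000e+00 1.083e+01]
```

>>> {"name": "servo_tool", "arguments": {"targets": [{"angular": [0, 0, 0], "xyz": [-0.8, 2.0, 0]}, {"angular": [0, 0, 0], "xyz": [-1.5, 3.3, 0]}, {"angular": [0, 0, 0], "xyz": [-1.5, 3.3, 0]}, {"angular": [0, 0, 0], "xyz": [-1.5, 3.3, 0]}, {"angular": [0, 0, 0], "xyz": [-1.5, 3.3, 0]}, {"angular": [0, 0, 0], "xyz": [-1.5, 3.3, 0]}, {"angular": [0, 0, 0], "xyz": [-1.5, 3.3, 0]}, {"angular": [0, 0, 0], "xyz": [-1.5, 3.3, 0]}, {"angular": [0, 0, 0], "xyz": [-1.5, 3.3, 0]}, {"angular": [0, 0, 0], "xyz": [-1.5, 3.3, 0]}, {"angular": [0, 0, 0], "xyz": [-1.5, 3.3, 0]}, {"angular": [0, 0, 0], "xyz": [-1.2, 2.6, 0]}, {"angular": [0, 0, 3.8], "xyz": [0, 0, 0]}, {"angular": [0, 0, 4], "xyz": [0, 0, 0]}, {"angular": [0, 0, 3], "xyz": [0, 0, 0]}, {"angular": [0, 0, 0], "xyz": [0, 0, 0]}]}}

```text
invalid input
```

```bash
python3 -c "
from go import *
from station import viewer
fs={n:viewer.grab_frame(n) for n in('wrist','top')}
pickle.dump(fs,open('f1.pkl','wb'))
f=fs['wrist']
print(proj(f,[[.5931,.2701,.266],[.4701,.2618,.265]]).round(1).tolist(), proj(fs['top'],[[.5931,.2701,.266],[.4701,.2618,.265]]).round(1).tolist())
cv2.imwrite('pics/w1.png',f['color'])
go((.531,.266,.36),(180,0,-175.8))"
```

```text
[[656.5, 426.3], [732.5, 333.2]] [[90.9, 126.9], [89.2, 190.7]]
t 1.65 pos [ 0.4642 -0.2055  0.3631] rpy [ 1.7996e+02 -1.0000e-02 -1.6481e+02] cm [-18.81  43.75   0.34] turn [ 4.000e-02 -1.000e-02  1.099e+01]
```

View pics/w1.png

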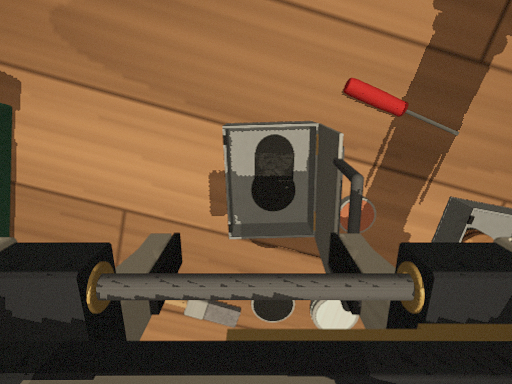

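The move was refused because the rows had no claw value, so the arm hasn't moved. The wrist picture shows the sole box at (275,180) with its cover standing. I'll send the move again with claw included.

>>> {"name": "servo_tool", "arguments": {"targets": [{"angular": [0, 0, 0], "xyz": [-0.8, 2.0, 0], "claw": 8.7}, {"angular": [0, 0, 0], "xyz": [-1.5, 3.3, 0], "claw": 8.7}, {"angular": [0, 0, 0], "xyz": [-1.5, 3.3, 0], "claw": 8.7}, {"angular": [0, 0, 0], "xyz": [-1.5, 3.3, 0], "claw": 8.7}, {"angular": [0, 0, 0], "xyz": [-1.5, 3.3, 0], "claw": 8.7}, {"angular": [0, 0, 0], "xyz": [-1.5, 3.3, 0], "claw": 8.7}, {"angular": [0, 0, 0], "xyz": [-1.5, 3.3, 0], "claw": 8.7}, {"angular": [0, 0, 0], "xyz": [-1.5, 3.3, 0], "claw": 8.7}, {"angular": [0, 0, 0], "xyz": [-1.5, 3.3, 0], "claw": 8.7}, {"angular": [0, 0, 0], "xyz": [-1.5, 3.3, 0], "claw": 8.7}, {"angular": [0, 0, 0], "xyz": [-1.5, 3.3, 0], "claw": 8.7}, {"angular": [0, 0, 0], "xyz": [-1.2, 2.6, 0], "claw": 8.7}, {"angular": [0, 0, 3.8], "xyz": [0, 0, 0], "claw": 8.7}, {"angular": [0, 0, 4], "xyz": [0, 0, 0], "claw": 8.7}, {"angular": [0, 0, 3], "xyz": [0, 0, 0], "claw": 8.7}, {"angular": [0, 0, 0], "xyz": [0, 0, 0], "claw": 8.7}]}}

```text
t: 3.25
eef_pos: [0.5295, 0.1986, 0.3633]
ee_rot: [-3.141, -0.001, -3.069]
force: [0.3, -0.0, 0.2]
width: 0.0866
gripper_force: 0.0
```

```bash
python3 -c "
from go import *
from station import viewer
fs={n:viewer.grab_frame(n) for n in('wrist','top')}
pickle.dump(fs,open('f1.pkl','wb'))
f=fs['wrist']
print(proj(f,[[.5931,.2701,.266],[.4701,.2618,.265]]).round(1).tolist())
cv2.imwrite('pics/w2.png',f['color'])
go((.531,.266,.36),(180,0,-175.8))"
```

```text
[[330.8, 277.2], [343.5, 138.1]]
t 3.35 pos [0.5295 0.1985 0.3634] rpy [-1.7999e+02 -2.0000e-02 -1.7573e+02] cm [-0.65  6.72  0.34] turn [-0.01 -0.02  0.07]
```

View pics/w2.png

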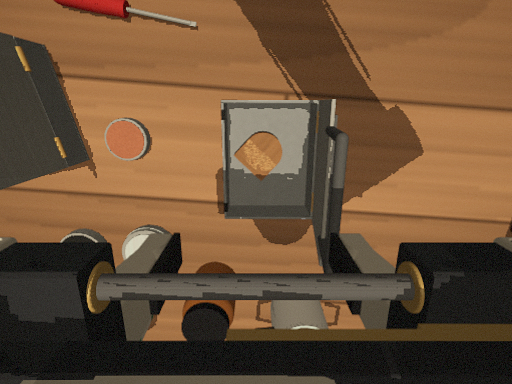

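The wrist view shows the bar from (341,135) to about (336,245). The projected bar agrees within 2 px. Next I move over the bar and descend.

>>> {"name": "servo_tool", "arguments": {"targets": [{"angular": [0, 0, 0], "xyz": [-0.1, 1.4, 0], "claw": 8.7}, {"angular": [0, 0, 0], "xyz": [-0.2, 1.8, 0], "claw": 8.7}, {"angular": [0, 0, 0], "xyz": [-0.2, 1.8, 0], "claw": 8.7}, {"angular": [0, 0, 0], "xyz": [-0.2, 1.7, 0], "claw": 8.7}, {"angular": [0, 0, 0], "xyz": [0, 0, 1], "claw": 8.7}, {"angular": [0, 0, 0], "xyz": [0, 0, 2], "claw": 8.7}, {"angular": [0, 0, 0], "xyz": [0, 0, 2], "claw": 8.7}, {"angular": [0, 0, 0], "xyz": [0, 0, 2], "claw": 8.7}, {"angular": [0, 0, 0], "xyz": [0, 0, 1.3], "claw": 8.7}, {"angular": [0, 0, 0], "xyz": [0, 0, 1], "claw": 8.7}, {"angular": [0, 0, 0], "xyz": [0, 0, 0], "claw": 8.7}]}}

```text
t: 4.45
eef_pos: [0.5312, 0.266, 0.2692]
ee_rot: [-3.14, -0.002, -3.068]
force: [0.0, 0.2, 0.4]
width: 0.0869
gripper_force: 0.0
```

```bash
python3 -c "
from go import *
from station import viewer
fs={n:viewer.grab_frame(n) for n in('wrist','scene')}
c=np.hstack([fs['wrist']['color'][60:,200:400],cv2.resize(fs['scene']['color'][40:202,250:400],(300,324))])
cv2.imwrite('pics/g1.png',c)
go((.5316,.266,.27))"
```

```text
t 4.55 pos [0.532  0.2664 0.2711] rpy [ 1.8000e+02  4.0000e-02 -1.7579e+02] cm [ 0.04 -0.04  0.11] turn [0. 0. 0.]
```

View pics/g1.png

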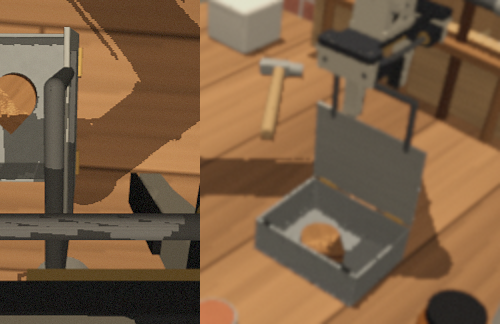

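The bar at (57,150) in the crop passes between the fingers. I'll close on it gently.

>>> {"name": "servo_tool", "arguments": {"targets": [{"angular": [0, 0, 0], "xyz": [0, 0, 0], "claw": 0.5}, {"angular": [0, 0, 0], "xyz": [0, 0, 0], "claw": 0.5}, {"angular": [0, 0, 0], "xyz": [0, 0, 0], "claw": 0.5}, {"angular": [0, 0, 0], "xyz": [0, 0, 0], "claw": 0.5}, {"angular": [0, 0, 0], "xyz": [0, 0, 0], "claw": 0.5}, {"angular": [0, 0, 0], "xyz": [0, 0, 0], "claw": 0.5}, {"angular": [0, 0, 0], "xyz": [0, 0, 0], "claw": 0.5}, {"angular": [0, 0, 0], "xyz": [0, 0, 0], "claw": 0.5}, {"angular": [0, 0, 0], "xyz": [0, 0, 0], "claw": 0.5}, {"angular": [0, 0, 0], "xyz": [0, 0, 0], "claw": 0.5}, {"angular": [0, 0, 0], "xyz": [0, 0, 0], "claw": 0.5}, {"angular": [0, 0, 0], "xyz": [0, 0, 0], "claw": 0.5}], "force": 20}}

```text
t: 5.75
eef_pos: [0.5316, 0.2661, 0.2706]
ee_rot: [-3.142, -0.0, -3.068]
force: [-0.7, -0.2, 0.1]
width: 0.0091
gripper_force: 20.0
```

```bash
python3 - <<'E'
from go import *
s=monitor.get_state();print(s['t'],s['eef_pos'],s['width'],s['gripper_force'],s['force'],s['moment'])
r=.205;th0=1.475
for th in np.arange(th0,-.01,-.1475): print(round(th,3),"dy(-n) cm",round((np.cos(th)-np.cos(th0))*20.5,2),"dz down",round((np.sin(th0)-np.sin(th))*20.5,2))
E
```

```text
5.75 [0.53162957 0.26614644 0.27056842] 0.009130979913247126 19.9996018409729 [-0.67034672 -0.24453384  0.11238423] [-0.10673663 -0.00245621 -0.04358256]
1.475 dy(-n) cm 0.0 dz down 0.0
1.328 dy(-n) cm 2.98 dz down 0.51
1.18 dy(-n) cm 5.85 dz down 1.45
1.033 dy(-n) cm 8.55 dz down 2.81
0.885 dy(-n) cm 11.02 dz down 4.54
0.738 dy(-n) cm 13.21 dz down 6.62
0.59 dy(-n) cm 15.07 dz down 9.0
0.443 dy(-n) cm 16.56 dz down 11.63
0.295 dy(-n) cm 17.65 dz down 14.45
0.148 dy(-n) cm 18.32 dz down 17.39
0.0 dy(-n) cm 18.54 dz down 20.41
```

>>> {"name": "servo_tool", "arguments": {"targets": [{"angular": [0, 0, 0], "xyz": [0, -0.75, 0.09], "claw": 0.5}, {"angular": [0, 0, 0], "xyz": [0, -0.75, 0.11], "claw": 0.5}, {"angular": [0, 0, 0], "xyz": [0, -0.75, 0.14], "claw": 0.5}, {"angular": [0, 0, 0], "xyz": [0, -0.73, 0.17], "claw": 0.5}, {"angular": [0, 0, 0], "xyz": [0, -0.73, 0.2], "claw": 0.5}, {"angular": [0, 0, 0], "xyz": [0, -0.72, 0.22], "claw": 0.5}, {"angular": [0, 0, 0], "xyz": [0, -0.72, 0.25], "claw": 0.5}, {"angular": [0, 0, 0], "xyz": [0, -0.7, 0.27], "claw": 0.5}, {"angular": [0, 0, 0], "xyz": [0, 0, 0], "claw": 0.5}]}}

```text
t: 6.65
eef_pos: [0.5358, 0.2067, 0.2556]
ee_rot: [-3.141, -0.001, -3.069]
force: [0.1, 0.1, -2.4]
width: 0.0092
gripper_force: 20.0
```

>>> {"name": "servo_tool", "arguments": {"targets": [{"angular": [0, 0, 0], "xyz": [0, -0.69, 0.3], "claw": 0.5}, {"angular": [0, 0, 0], "xyz": [0, -0.68, 0.33], "claw": 0.5}, {"angular": [0, 0, 0], "xyz": [0, -0.67, 0.35], "claw": 0.5}, {"angular": [0, 0, 0], "xyz": [0, -0.66, 0.38], "claw": 0.5}, {"angular": [0, 0, 0], "xyz": [0, -0.64, 0.4], "claw": 0.5}, {"angular": [0, 0, 0], "xyz": [0, -0.62, 0.42], "claw": 0.5}, {"angular": [0, 0, 0], "xyz": [0, -0.61, 0.44], "claw": 0.5}, {"angular": [0, 0, 0], "xyz": [0, -0.6, 0.47], "claw": 0.5}, {"angular": [0, 0, 0], "xyz": [0, -0.58, 0.49], "claw": 0.5}, {"angular": [0, 0, 0], "xyz": [0, -0.56, 0.51], "claw": 0.5}, {"angular": [0, 0, 0], "xyz": [0, -0.54, 0.53], "claw": 0.5}, {"angular": [0, 0, 0], "xyz": [0, -0.51, 0.55], "claw": 0.5}, {"angular": [0, 0, 0], "xyz": [0, 0, 0], "claw": 0.5}]}}

```text
t: 7.95
eef_pos: [0.541, 0.1339, 0.2032]
ee_rot: [-3.141, -0.001, -3.069]
force: [-3.8, 4.1, -4.2]
width: 0.0092
gripper_force: 20.0
```

```bash
python3 - <<'E'
from go import *
s=monitor.get_state();print(s['moment'],s['force'])
p=s['eef_pos']-[0,0,.003]
from h import *
n=np.array([.0733,-.9973,0]);H=np.array([.5316,.2661,.2676])-n*.205*np.cos(1.475);H[2]=.064
v=p-H;print(np.hypot(v@n,v[2]),np.arctan2(v[2],v@n))
E
```

```text
[ 1.30775056  1.20854984 -0.01260658] [-3.79134838  4.07264685 -4.17776044]
0.20421710642394958 0.7300599902488137
```

>>> {"name": "servo_tool", "arguments": {"targets": [{"angular": [0, 0, 0], "xyz": [0.02, -0.5, 0.57], "claw": 0.5}, {"angular": [0, 0, 0], "xyz": [0.02, -0.48, 0.59], "claw": 0.5}, {"angular": [0, 0, 0], "xyz": [0.02, -0.45, 0.6], "claw": 0.5}, {"angular": [0, 0, 0], "xyz": [0.02, -0.43, 0.62], "claw": 0.5}, {"angular": [0, 0, 0], "xyz": [0.02, -0.4, 0.64], "claw": 0.5}, {"angular": [0, 0, 0], "xyz": [0.02, -0.38, 0.65], "claw": 0.5}, {"angular": [0, 0, 0], "xyz": [0.02, -0.36, 0.66], "claw": 0.5}, {"angular": [0, 0, 0], "xyz": [0.02, -0.34, 0.68], "claw": 0.5}, {"angular": [0, 0, 0], "xyz": [0.02, -0.31, 0.69], "claw": 0.5}, {"angular": [0, 0, 0], "xyz": [0.02, -0.28, 0.7], "claw": 0.5}, {"angular": [0, 0, 0], "xyz": [0.02, -0.26, 0.71], "claw": 0.5}, {"angular": [0, 0, 0], "xyz": [0.02, -0.24, 0.72], "claw": 0.5}, {"angular": [0, 0, 0], "xyz": [0, 0, 0], "claw": 0.5}]}}

```text
t: 9.25
eef_pos: [0.5438, 0.092, 0.1259]
ee_rot: [3.139, 0.003, -3.068]
force: [-0.7, 11.2, -5.3]
width: 0.0093
gripper_force: 20.0
```

```bash
python3 - <<'E'
from go import *
from station import viewer
s=monitor.get_state();print(s['moment'],s['force'])
p=s['eef_pos']-[0,0,.003]
n=np.array([.0733,-.9973,0]);H=np.array([.5316,.2661,.2676])-n*.205*np.cos(1.475);H[2]=.064
v=p-H;print(np.hypot(v@n,v[2]),np.arctan2(v[2],v@n))
cv2.imwrite('pics/s3.png',viewer.grab_frame('scene')['color'])
E
```

```text
[ 4.00779742  0.33042497 -0.01055656] [-0.6581561  11.24432725 -5.27372812]
0.2028468223048336 0.2944368669767171
```

View pics/s3.png

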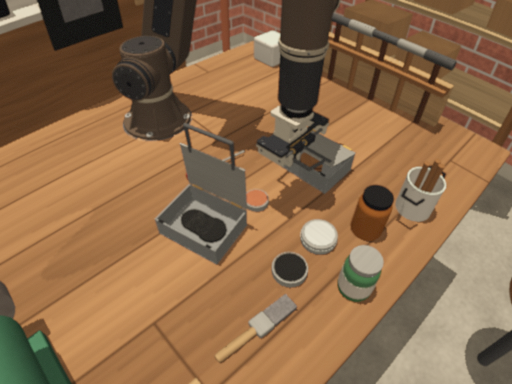

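The heel cover is nearly down, with the gripper at (295,140), and the sole cover still stands. The 11 N pull toward the hinge means my path runs about 2 mm too far out, so I'll trim y and slow down.

>>> {"name": "servo_tool", "arguments": {"targets": [{"angular": [0, 0, 0], "xyz": [0, 0.05, 0.5], "claw": 0.5}, {"angular": [0, 0, 0], "xyz": [0, -0.03, 0.5], "claw": 0.5}, {"angular": [0, 0, 0], "xyz": [0, -0.1, 0.5], "claw": 0.5}, {"angular": [0, 0, 0], "xyz": [0, -0.1, 0.5], "claw": 0.5}, {"angular": [0, 0, 0], "xyz": [0, -0.08, 0.5], "claw": 0.5}, {"angular": [0, 0, 0], "xyz": [0, -0.07, 0.5], "claw": 0.5}, {"angular": [0, 0, 0], "xyz": [0, -0.05, 0.5], "claw": 0.5}, {"angular": [0, 0, 0], "xyz": [0, -0.03, 0.5], "claw": 0.5}, {"angular": [0, 0, 0], "xyz": [0, 0, 0.4], "claw": 0.5}, {"angular": [0, 0, 0], "xyz": [0, 0, 0.4], "claw": 0.5}, {"angular": [0, 0, 0], "xyz": [0, 0, 0], "claw": 0.5}, {"angular": [0, 0, 0], "xyz": [0, 0, 0], "claw": 0.5}]}}

```text
t: 10.5
eef_pos: [0.5441, 0.0854, 0.0783]
ee_rot: [-3.141, 0.002, -3.068]
force: [7.0, -5.7, -2.3]
width: 0.009
gripper_force: 20.0
```

>>> {"name": "servo_tool", "arguments": {"targets": [{"angular": [0, 0, 0], "xyz": [-0.05, -0.06, 0.3], "claw": 0.5}, {"angular": [0, 0, 0], "xyz": [-0.05, -0.06, 0.3], "claw": 0.5}, {"angular": [0, 0, 0], "xyz": [0, 0, 0.2], "claw": 0.5}, {"angular": [0, 0, 0], "xyz": [0, 0, 0], "claw": 0.5}, {"angular": [0, 0, 0], "xyz": [0, 0, 0], "claw": 0.5}]}}

```text
t: 11.0
eef_pos: [0.5442, 0.0852, 0.0711]
ee_rot: [3.141, 0.002, -3.067]
force: [-2.3, -0.1, 10.1]
width: 0.0093
gripper_force: 20.0
```

>>> {"name": "servo_tool", "arguments": {"targets": [{"angular": [0, 0, 0], "xyz": [0, 0, 0.1], "claw": 0.5}, {"angular": [0, 0, 0], "xyz": [0, 0, 0.1], "claw": 0.5}, {"angular": [0, 0, 0], "xyz": [0, 0, 0], "claw": 0.5}, {"angular": [0, 0, 0], "xyz": [0, 0, 0], "claw": 0.5}]}}

```text
t: 11.4
eef_pos: [0.5444, 0.0852, 0.0706]
ee_rot: [3.141, 0.002, -3.067]
force: [-7.1, -0.3, 25.0]
width: 0.0093
gripper_force: 20.0
```

25 N with only 0.5 mm of travel means the cover is on its stops. I'll ease the load, open to 3 cm only because the cover edge is near the inner finger, then rise.

>>> {"name": "servo_tool", "arguments": {"targets": [{"angular": [0, 0, 0], "xyz": [0, 0, -0.2], "claw": 0.5}, {"angular": [0, 0, 0], "xyz": [0, 0, 0], "claw": 3}, {"angular": [0, 0, 0], "xyz": [0, 0, 0], "claw": 3}, {"angular": [0, 0, 0], "xyz": [0, 0, 0], "claw": 3}, {"angular": [0, 0, 0], "xyz": [0, 0, 0], "claw": 3}, {"angular": [0, 0, 0], "xyz": [0, 0, 0], "claw": 3}]}}

```text
t: 12.0
eef_pos: [0.5433, 0.0848, 0.0697]
ee_rot: [-3.141, -0.001, -3.068]
force: [0.6, -0.4, -0.1]
width: 0.0297
gripper_force: 0.0
```

>>> {"name": "servo_tool", "arguments": {"targets": [{"angular": [0, 0, 0], "xyz": [0, 0, -0.5], "claw": 3}, {"angular": [0, 0, 0], "xyz": [0, 0, -1], "claw": 3}, {"angular": [0, 0, 0], "xyz": [0, 0, -2], "claw": 3}, {"angular": [0, 0, 0], "xyz": [0, 0, -2], "claw": 3}, {"angular": [0, 0, 0], "xyz": [0, 0, -2], "claw": 3}, {"angular": [0, 0, 0], "xyz": [0, 0, -2], "claw": 3}, {"angular": [0, 0, 0], "xyz": [0, 0, -2], "claw": 3}, {"angular": [0, 0, 0], "xyz": [0, 0, -2], "claw": 3}, {"angular": [0, 0, 0], "xyz": [0, 0, -1], "claw": 3}, {"angular": [0, 0, 0], "xyz": [0, 0, 0], "claw": 3}, {"angular": [0, 0, 0], "xyz": [0, 0, 0], "claw": 3}]}}

```text
t: 13.1
eef_pos: [0.5432, 0.0848, 0.2147]
ee_rot: [3.141, -0.0, -3.069]
force: [0.6, -0.8, -0.6]
width: 0.0302
gripper_force: 0.0
```

```bash
python3 - <<'E'
from h import *
from station import viewer
f=viewer.grab_frame('scene');t=viewer.grab_frame('wrist')
cv2.imwrite('pics/end.png',np.hstack([f['color'][:,130:400],t['color']]))
E
```

```text
(no output)
```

View pics/end.png

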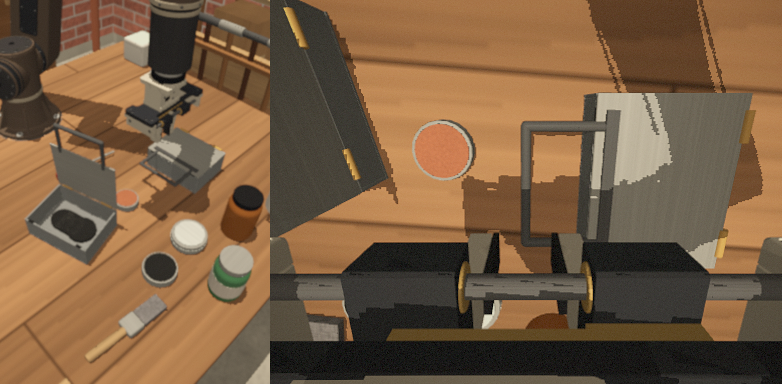

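The wrist view shows the cover lying on its box, with the bar free at (527,180) and its upper corner at (526,126). The sole cover still stands. I'll check the bar height by projection before handing in.

```bash
python3 - <<'E'
from h import *
from station import viewer
t=viewer.grab_frame('wrist')
c=np.array([.5435,.0852,0]);a=np.array([.9973,.0733,0])
for z in(.064,.084): print(z,(proj(t,[c-a*.055+[0,0,z],c+a*.055+[0,0,z]])+[270,0]).round(1).tolist())
E
```

```text
0.064 [[527.1, 132.2], [526.8, 238.4]]
0.084 [[527.2, 134.4], [526.9, 247.2]]
```

```bash
python3 -c "
from station import order
print(order.job_done())"
```

```text
the job is handed in; nothing more can be done
None
```

I lowered the heel box's cover onto its stops under control and let go, with the other cover still standing open, and handed the job in at about 13 s; no verdict came back, and I did not see the heel again once its cover was shut.

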